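# Clip the idler pulley onto its stud

### The arm

A 7-joint arm with a two-finger parallel gripper is mounted at the origin on a cart in front of the work surface, level with it; the furniture and walls round the work are solid. World frame = base frame: x ahead of the robot, y to its left, z up, the work surface at z = 0. Lengths are in m, angles in degrees, forces in N, time in s.
With the tool pointing down it reaches from about 0.425 to 0.875 m from the base axis. Payload 4.7 kg.
Tool frame: the origin (TCP) lies between the finger pads; the fingertips stand 8 mm ahead of it and the grasp point (between the pads) lies 11 mm behind it (env.tip_extent is the distance from the TCP to the fingertips, in m); z points along the fingers, y is the line along which they close (so a half turn about z gives the same grasp; the last joint's range is limited). The gripper opens to 87 mm and grips with 3 to 60 N. Pads are 19 mm wide; open, the fingers measure 117 mm over their backs; the gripper's body (75 mm by 190 mm) begins 51 mm behind the grasp point.
Start: joints at [63.891, 18.392, -4.016, 83.108, 1.295, 78.541, -3.26], TCP at [0.294, -0.58, 0.231] pointing down, gripper open.
Joint ranges: [-163.93, 163.93], [-17.29, 119.83], [-79.2, 71.16], [3.27, 140.29], [-89.18, 269.18], [5.43, 117.66], [-154.24, 154.24]. Speed limits (degrees/s): [147.25, 147.25, 180, 180, 180, 180, 180].

### API

Orientations are given as [roll, pitch, yaw] about the fixed x, y, z axes, in that order (R = Rz(yaw) Ry(pitch) Rx(roll)).
In Python, from cell import sensors, vision, workorder, env gives the robot as it stands.
- The arm moves only by the tool drive_tool, never from a script. Its argument "moves" is a list of rows, each an object of numbers: "x", "y", "z": the shift along the tool's x, y, z in mm; "rx", "ry", "rz": the turn, a rotation vector about the tool's x, y, z in rad; "fingers": the closure, from -1 (fully open) to 1 (shut). In form: [{"x": .., "y": .., "z": .., "rx": .., "ry": .., "rz": .., "fingers": ..}, ...]. A call has 1 to 20 rows; each row is the pose to reach, as a shift and turn from the pose commanded when the call began, along the tool's axes at that moment; what a row does not reach only later rows make up. A row lasts 1/8 s, in which the tool goes at most 62.5 mm and 10.7 degrees, less where a joint would pass 70% of its speed; a pose out of reach is approached as far as the arm can. A call with a gripper value outside its range is refused whole. The fingers move at their own pace and stop on an object; "force" is the grip in N (left out, the last holds). Time passes only in rows, so rows that repeat a pose let the fingers close. It gives the time, the measured TCP pose, the force, the opening and the grip force at its end, in the units of the state.
- sensors.get_obs(): the state, without advancing time (a new reading comes with each control period).
- vision.read_camera(name): name is "side" or "top"; returns a dict with "image" (480x640x3 uint8, red, green, blue), "fx", "fy", "cx", "cy" (pixels), "k1" (the pictures are not rectified: a ray, as slopes to the right and down, at radius r is drawn at 1 + k1 r^2 times it, then the intrinsics apply), "R" (3x3) and "t" (3): a world point X has camera coordinates R X + t. Camera axes: x right, y down, z forward; pixel columns grow to the right and rows downward; lengths in m; the calibration is good to about 2 mm. A picture is of the moment at which its call begins. There is no depth.
- workorder.sign_off(): hands the job in; it is judged then, once.
The state is a dict: "time_s": time; "qpos": joint angles; "joint_velocities": joint speeds; "effort": joint torques, N m; "tool_pos": TCP position; "tool_rot": TCP orientation; "force": force on the tool from outside, world axes, zero at the start; "wrist_torque": the same for the moment, N m; "grip_width": finger opening in m; "grasp_force": force on a finger pad.
Only numpy, scipy, OpenCV 4.12 (cv2) and the standard library are available. Lean on these libraries where they do the work, as an engineer would, in place of code of your own. Each camera call takes 0.05 s, during which the arm holds its last target. There are 200 camera calls.

### The job

On the small belt-drive plate one of the two toothed pulleys has crept up its stud and has no retaining clip: press it down fully home, then take the one of the three loose clips that fits and push it sideways into the stud's groove until it snaps in, like the clip on the pulley beside it. Let go of it there; leave the other clips and the tools where they lie, and keep off the encoder.

Things in the scene. Friction and masses are not known exactly. Their poses are not given: they have to be found in the camera images.
- drive_plate: Fixed aluminium plate, 130 (its x) by 212 mm (y from -110 to 102), top 12 mm above the bench. Origin: on its underside. The stud lacking its clip is at its (-24, 0) mm; a grey back plate stands along x = 60 to 63, up to 70 mm above the bench. Between encoder, finished pulley and back plate the stud's groove is open only to the plate's -x side: push clips along the plate's +x, within 35 degrees.
- groove (a point): On the axis of the stud lacking its clip, at the groove's lower side, level with the hub's top when the pulley is home. The groove: a 20 mm thick neck, 50 to 57.5 mm above the bench; over it the 25 mm thick stud head, to 68 mm. Seated, the fitting clip's origin is here, whichever way it points; it snaps in at 5 to 10 N (more if it rubs) and draws itself home over the last 6 mm.
- idler (a joint): Height of the idler pulley above its home on that stud (m): 0 fully home, 0.0075 to 0.0098 at the start, when its hub covers the groove. It slides stiffly (6 N) and stays where it is left.
- idler_top (a point): Moves with the idler pulley: on its axis, in the plane of the top of its upper flange, 46 mm above the bench when home. Toothed aluminium pulley, 56 mm across and 28 mm high below this plane; its hub, 42 mm across, stands 4 mm above it and may be pressed; the stud's 25 mm head stands out of its middle.
- done_top (a point): A fixed obstacle: centre of the top of the finished stud's head, 68 mm above the bench. Its pulley, 56 mm across, and clip are in place; the clip's tab points away from the idler and reaches 38 mm from the axis.
- clip_mid: Loose clip that fits. Black steel, flat, 4.5 mm thick. Origin: bore centre, underside; z up. Bore 20.8, ring 32.8 across; mouth to its +x, two sprung prongs up to x = 20 that must stay free to spread. Rigid grip tab to -x: 20 wide, to x = -37.9; its last 18.5 mm have sides turned up 13 mm high: grip there across y. 40 g
- clip_small: Loose clip, too small. Black steel, flat, 4.5 mm thick. Origin: bore centre, underside; z up. Bore 14, ring 24 across; mouth to its +x, two sprung prongs up to x = 14 that must stay free to spread. Rigid grip tab to -x: 14 wide, to x = -34.5; its last 18.5 mm have sides turned up 13 mm high: grip there across y. 40 g
- clip_large: Loose clip, too large. Black steel, flat, 4.5 mm thick. Origin: bore centre, underside; z up. Bore 30.8, ring 44.8 across; mouth to its +x, two sprung prongs up to x = 28 that must stay free to spread. Rigid grip tab to -x: 26 wide, to x = -42.9; its last 18.5 mm have sides turned up 13 mm high: grip there across y. 40 g
- encoder: Rotary encoder on the drive plate, fixed, delicate: a round pale body 60 mm across with a shaft on top, to 88 mm above the bench; its cable gland points away from the idler. Origin: centre of its underside, 15 mm above the bench.
- coupling: Bystander: a turned aluminium shaft coupling half, 40 mm across, 35 mm high. Origin: centre of its underside.
- screwdriver_yellow: Bystander: a lying screwdriver with a yellow handle, 179 mm long (its own y), 24 mm high. Origin: centre of its underside.
- screwdriver_vde: Bystander: a lying screwdriver with an orange handle, 224 mm long (its own y), 30 mm high. Origin: centre of its underside.
- dsub_hood: Bystander: a small pale connector hood, 50 (its x) by 31 by 14 mm. Origin: centre of its underside.
- marker: Bystander: a lying marker pen, 135 mm long (its own y), 18 mm high. Origin: centre of its underside.
- io_module: Bystander: a grey slice module lying on its side, 100 (its x) by 68 by 12 mm. Origin: centre of its underside.

How it is judged (in metres and radians):
On the way:
1. the idler pulley is pressed fully home on its stud (within 1.5 mm) (value of joint idler below 0.0015 m), for 0.2 s.
At the end, for the whole second after the job is handed in: The fitting clip sits in the stud's groove, its bore centred on the stud within 3 mm, its underside -2 to +4.5 mm from the groove's lower side and level within 0.15 rad, released and at rest, and the idler pulley is home within 2 mm (value of joint idler below 0.002 m and horizontal distance between clip_mid and groove below 0.003 m and z of clip_mid in the frame of groove between -0.002 and 0.0045 m and angle between clip_mid's own z axis and vertical below 0.15 rad and contact force between clip_mid and the fingers below 0.1 N and linear speed of clip_mid below 0.02 m/s); the robot touches nothing.
It fails at once if another clip or a bystander is moved more than 30 mm (distance of any of clip_small, clip_large, coupling, screwdriver_yellow, screwdriver_vde, dsub_hood, marker, io_module from where it was at the start of the episode above 0.03 m).
It fails at once if the encoder is pushed with more than 3 N (contact force between encoder and anything else above 3 N).
It also fails if it takes over 48 s, if anything falls off the work surface, if the arm or the gripper's body presses on something with over 40 N, if the wrist force passes 120 N, or if a joint passes its speed limit or range.

## Working session

There is one attempt and no reset: what is moved stays moved. The work goes in short steps, Python scripts to look and compute and a tool call to move; the robot and the scene stay as the last step left them, time stands still between calls to the robot, and variables do not carry over. Pictures are saved under pics/ and viewed, at most 10 in all, crops included, and the job is handed in when it is done.

Besides the shell and the picture viewer there is one more tool, called after "Call:" by a JSON object that holds its "fn" and its "kwargs", one argument or row to a line. drive_tool: Moves the arm, as the interface text tells. Its arguments: {"type":"object","properties":{"moves":{"type":"array"},"force":{"type":"number"}},"required":["moves"]}

```bash
mkdir -p pics; ls; cat > h.py <<'E'
import numpy as np, cv2, pickle
from cell import sensors, vision, workorder, env
def grab(n,f=None):
    c=vision.read_camera(n)
    pickle.dump(c,open(f'{n}.pkl','wb'))
    if f: cv2.imwrite(f'pics/{f}.png',c['image'][:,:,::-1])
    return c
def load(n): return pickle.load(open(f'{n}.pkl','rb'))
def ray(c,uv):
    d=np.array([(uv[0]-c['cx'])/c['fx'],(uv[1]-c['cy'])/c['fy']]);p=d.copy()
    for _ in range(30): p=d/(1+c['k1']*(p@p))
    R=np.array(c['R']);t=np.array(c['t'])
    return -R.T@t, R.T@np.array([p[0],p[1],1])
def onz(c,uv,z):
    o,d=ray(c,uv); return o+d*(z-o[2])/d[2]
def proj(c,X):
    q=np.array(c['R'])@np.array(X)+np.array(c['t']);s=q[:2]/q[2];s=s*(1+c['k1']*(s@s))
    return np.array([s[0]*c['fx']+c['cx'],s[1]*c['fy']+c['cy']])
E
python3 - <<'E'
from h import *
for n in('top','side'):
    c=grab(n,n+'0'); print(n,c['fx'],c['k1'],-np.array(c['R']).T@np.array(c['t']))
    print(np.array(c['R']).round(2).tolist())
o=sensors.get_obs();print(o['time_s'],o['tool_pos'],o['tool_rot'],o['force'])
E
```

```text
pics
top 458.15430633754744 -0.002815865114486435 [0.49268267 0.02274964 1.22295392]
[[-0.0, -1.0, -0.01], [-1.0, 0.0, -0.08], [0.08, 0.01, -1.0]]
side 483.8699150934384 -0.0014417940700735717 [0.50506279 1.06797307 0.59484819]
[[-1.0, -0.08, -0.01], [-0.03, 0.46, -0.89], [0.08, -0.88, -0.46]]
0.1 [ 0.29400171 -0.57918664  0.22956455] [-1.79901771e+02  5.59992728e-03  2.69192659e+01] [-0.2486498  -0.15782607  0.6894832 ]
```

View pics/top0.png

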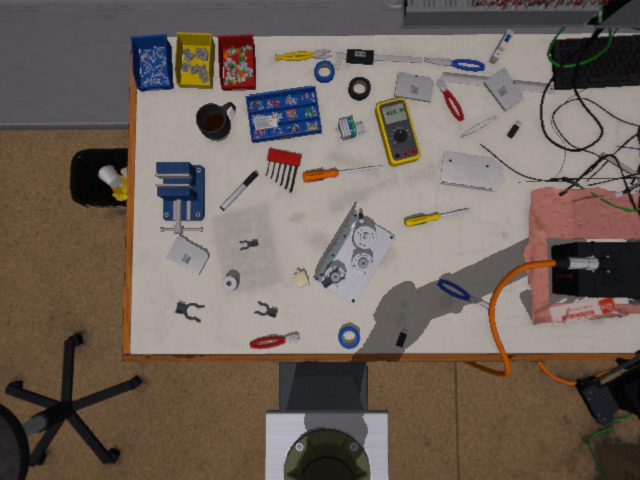

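View pics/side0.png

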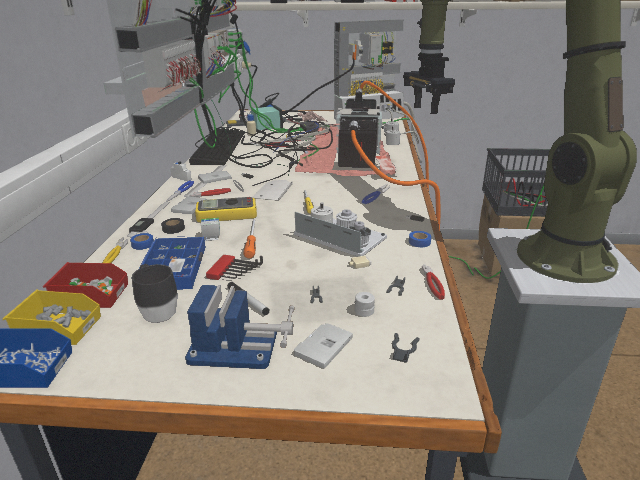

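Top view: the clips are at about (249,243), (265,309) and (190,310), and the plate at (355,258). The arm is clear of the area. I'll zoom in next.

```bash
python3 - <<'E'
from h import *
c=load('top')['image'][:,:,::-1]
cv2.imwrite('pics/z1.png',cv2.resize(c[195:305,305:405],None,fx=5.4,fy=5.4,interpolation=cv2.INTER_CUBIC))
s=load('side')['image'][:,:,::-1]
cv2.imwrite('pics/z2.png',cv2.resize(s[180:260,280:400],None,fx=6.5,fy=6.5,interpolation=cv2.INTER_CUBIC))
c=load('top')
g=cv2.cvtColor(c['image'],cv2.COLOR_RGB2GRAY)
for (u,v) in((249,243),(265,309),(190,310)):
    m=np.zeros_like(g); m[v-20:v+20,u-20:u+20]=(g[v-20:v+20,u-20:u+20]<90)
    n,l,st,ce=cv2.connectedComponentsWithStats(m)
    k=1+np.argmax(st[1:,4]); ys,xs=np.where(l==k)
    P=np.array([onz(c,(x,y),.004)[:2] for x,y in zip(xs,ys)])
    mu=P.mean(0);w,V=np.linalg.eigh(np.cov((P-mu).T)); a=V[:,1]
    q=(P-mu)@V; print(st[k],mu.round(4),'axis',np.degrees(np.arctan2(a[1],a[0])).round(1),'ext',q.min(0).round(4),q.max(0).round(4))
    x0,y0=u-20,v-20
    print('\n'.join(''.join('#' if g[y,x]<60 else '+' if g[y,x]<100 else '.' for x in range(u-18,u+18)) for y in range(v-14,v+14)))
E
```

```text
[240 239  18  11  95] [0.5912 0.201 ] axis 102.1 ext [-0.012  -0.0213] [0.0104 0.0254]
....................................
....................................
....................................
....................................
....................................
....................................
....................................
....................................
....................................
....................................
......................++++..........
..............++.....++++++.........
.........++++++++++++##++#+.........
.........++++.++##########+.........
................+##########+........
................+##########+........
................++#####++++.........
................+++++++++...........
...........+++++#+..................
..........+#+++++...................
.........+++++......................
....................................
....................................
....................................
....................................
....................................
....................................
..............
[... 1566 characters left out ...]
...+###########+++.+++##++++++....
.....+##########+.......+######++...
.....+#########+.........++++++.....
....+##########+....................
....+#########+.....................
....##########+.....................
...+##########+.....................
....+#########+.....................
.......+++++###.....................
............+##+....................
.............+#+....................
.............+##++..................
..............++###++++++...........
...............+++###++##+..........
..................++++++###+........
........................+###+.......
.........................++++.......
....................................
....................................
```

View pics/z1.png

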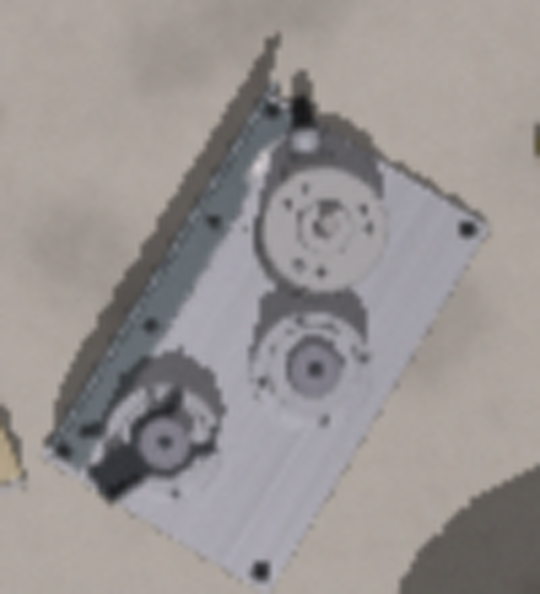

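View pics/z2.png

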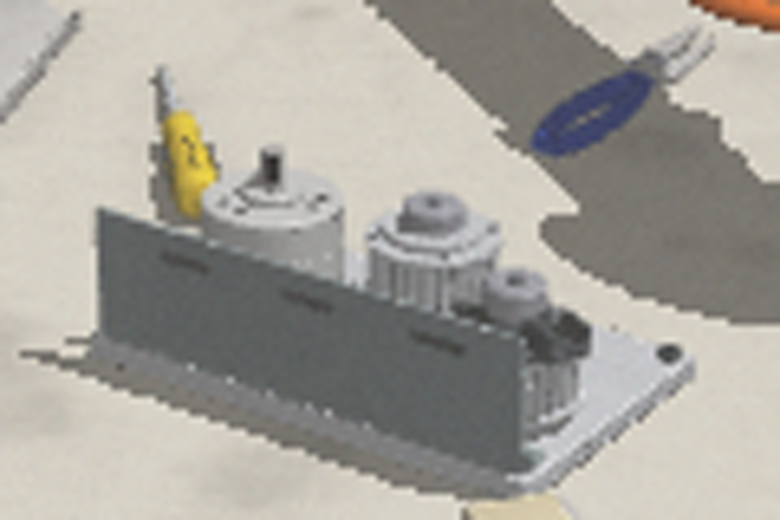

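z1 shows the idler stud head at zoom (315,369), the finished head at (165,441) and the encoder at (322,230). The back plate is on the left, so plate +x points up-left. In z2 the idler is visibly raised, with its head at (433,207). The mid clip (265,309) has its mouth towards +y and its tab towards -y.

```bash
python3 - <<'E'
from h import *
c=load('top');s=load('side')
T=lambda x,y:((x+.5)/5.4-.5+305,(y+.5)/5.4-.5+195)
S=lambda x,y:((x+.5)/6.5-.5+280,(y+.5)/6.5-.5+180)
# refine heads: weighted centroid of grey disc
img=cv2.imread('pics/z1.png'); hsv=cv2.cvtColor(img,cv2.COLOR_BGR2GRAY)
pts={}
for n,(u,v) in dict(idler=(315,369),done=(165,441)).items():
    w=hsv[v-26:v+27,u-26:u+27]; m=((w<165)&(w>105)).astype(np.uint8)
    yy,xx=np.mgrid[-26:27,-26:27]; m[(xx**2+yy**2)>31**2]=0
    k,l,st,ce=cv2.connectedComponentsWithStats(m); j=1+np.argmax(st[1:,4])
    p=(u-26+ce[j][0],v-26+ce[j][1]); pts[n]=onz(c,T(*p),.068); print(n,p,st[j],pts[n].round(4), 'fixed',onz(c,T(u,v),.068).round(4))
for n,q in dict(idler=(433,205),done=(518,280)).items(): 
    print('side',n,onz(s,S(*q),.068).round(4))
    o1,d1=ray(s,S(*q));u=(np.array(proj(c,pts[n])))
    o2,d2=ray(c,u); k=np.linalg.lstsq(np.c_[d1,-d2],o2-o1,rcond=None)[0]; print('tri',((o1+k[0]*d1+o2+k[1]*d2)/2).round(4),'gap',np.linalg.norm(o1+k[0]*d1-o2-k[1]*d2).round(4))
A=onz(c,T(488,222),.012)[:2];B=onz(c,T(270,588),.012)[:2]
yv=(B-A);print('edge len',np.linalg.norm(yv),'plate y deg',np.degrees(np.arctan2(yv[1],yv[0])))
yv/=np.linalg.norm(yv);xv=np.array([yv[1],-yv[0]]);O=(A+B)/2+4e-3*yv+.065*xv
print('stud from plate',(O-.024*xv).round(4),'plate x deg',np.degrees(np.arctan2(xv[1],xv[0])))
E_=onz(c,T(322,225),.075)[:2];I=pts['idler'][:2]
for n,p in(('enc',E_),('done',pts['done'][:2])): print(n,'rel idler in plate mm',((p-I)@np.c_[xv,yv]*1e3).round(1))
o=sensors.get_obs();print(o['tool_pos'],o['tool_rot'])
E
```

```text
idler (np.float64(316.08244422890397), np.float64(371.8540252182347)) [   0    1   53   52 2062] [ 0.5342 -0.095   0.068 ] fixed [ 0.5356 -0.0945  0.068 ]
done (np.float64(165.29660512209648), np.float64(443.1018463371054)) [   2    5   51   48 1679] [ 0.5014 -0.0244  0.068 ] fixed [ 0.5023 -0.0243  0.068 ]
side idler [ 0.5359 -0.0887  0.068 ]
tri [ 0.5352 -0.0953  0.065 ] gap 0.0017
side done [ 0.501  -0.0215  0.068 ]
tri [ 0.5012 -0.0245  0.0665] gap 0.0004
edge len 0.20869140292155955 plate y deg 148.55581892167413
stud from plate [ 0.5384 -0.0944] plate x deg 58.55581892167415
enc rel idler in plate mm [ 33.1 -59.6]
done rel idler in plate mm [43.  64.8]
[ 0.29400171 -0.57918664  0.22956455] [-1.79901771e+02  5.59992728e-03  2.69192659e+01]
```

Call:
{"fn": "drive_tool", "kwargs": {
  "moves": [
    {"x": 435,"y": -324,"z": 60,"rz": -1.8,"fingers": 0.26},
    {"x": 435,"y": -324,"z": 60,"rz": -1.8,"fingers": 0.26},
    {"x": 435,"y": -324,"z": 60,"rz": -1.8,"fingers": 0.26},
    {"x": 435,"y": -324,"z": 60,"rz": -1.8,"fingers": 0.26},
    {"x": 435,"y": -324,"z": 60,"rz": -1.8,"fingers": 0.26},
    {"x": 435,"y": -324,"z": 110,"rz": -1.8,"fingers": 0.26},
    {"x": 435,"y": -324,"z": 110,"rz": -1.8,"fingers": 0.26},
    {"x": 435,"y": -324,"z": 110,"rz": -1.8,"fingers": 0.26},
    {"x": 435,"y": -324,"z": 110,"rz": -1.8,"fingers": 0.26},
    {"x": 435,"y": -324,"z": 110,"rz": -1.8,"fingers": 0.26},
    {"x": 435,"y": -324,"z": 110,"rz": -1.8,"fingers": 0.26},
    {"x": 435,"y": -324,"z": 110,"rz": -1.8,"fingers": 0.26},
    {"x": 435,"y": -324,"z": 110,"rz": -1.8,"fingers": 0.26},
    {"x": 435,"y": -324,"z": 110,"rz": -1.8,"fingers": 0.26},
    {"x": 435,"y": -324,"z": 110,"rz": -1.8,"fingers": 0.26}
  ]
}}

```text
invalid input at $.moves[0]: expected keys x, y, z, rx, ry, rz, fingers
```

Call:
{"fn": "drive_tool", "kwargs": {
  "moves": [
    {"x": 435,"y": -324,"z": 60,"rx": 0,"ry": 0,"rz": -1.8,"fingers": 0.26},
    {"x": 435,"y": -324,"z": 60,"rx": 0,"ry": 0,"rz": -1.8,"fingers": 0.26},
    {"x": 435,"y": -324,"z": 60,"rx": 0,"ry": 0,"rz": -1.8,"fingers": 0.26},
    {"x": 435,"y": -324,"z": 60,"rx": 0,"ry": 0,"rz": -1.8,"fingers": 0.26},
    {"x": 435,"y": -324,"z": 60,"rx": 0,"ry": 0,"rz": -1.8,"fingers": 0.26},
    {"x": 435,"y": -324,"z": 110,"rx": 0,"ry": 0,"rz": -1.8,"fingers": 0.26},
    {"x": 435,"y": -324,"z": 110,"rx": 0,"ry": 0,"rz": -1.8,"fingers": 0.26},
    {"x": 435,"y": -324,"z": 110,"rx": 0,"ry": 0,"rz": -1.8,"fingers": 0.26},
    {"x": 435,"y": -324,"z": 110,"rx": 0,"ry": 0,"rz": -1.8,"fingers": 0.26},
    {"x": 435,"y": -324,"z": 110,"rx": 0,"ry": 0,"rz": -1.8,"fingers": 0.26},
    {"x": 435,"y": -324,"z": 110,"rx": 0,"ry": 0,"rz": -1.8,"fingers": 0.26},
    {"x": 435,"y": -324,"z": 110,"rx": 0,"ry": 0,"rz": -1.8,"fingers": 0.26},
    {"x": 435,"y": -324,"z": 110,"rx": 0,"ry": 0,"rz": -1.8,"fingers": 0.26},
    {"x": 435,"y": -324,"z": 110,"rx": 0,"ry": 0,"rz": -1.8,"fingers": 0.26},
    {"x": 435,"y": -324,"z": 110,"rx": 0,"ry": 0,"rz": -1.8,"fingers": 0.26}
  ]
}}

```text
time_s: 1.98
tool_pos: [0.5354, -0.0941, 0.1207]
tool_rot: [-180.0, 0.0, 130.0]
force: [-0.1, -0.4, -0.2]
grip_width: 0.0323
grasp_force: 0.0
```

Call:
{"fn": "drive_tool", "kwargs": {
  "moves": [
    {"x": 0,"y": 0,"z": 30,"rx": 0,"ry": 0,"rz": 0,"fingers": 0.26},
    {"x": 0,"y": 0,"z": 42,"rx": 0,"ry": 0,"rz": 0,"fingers": 0.26},
    {"x": 0,"y": 0,"z": 46,"rx": 0,"ry": 0,"rz": 0,"fingers": 0.26},
    {"x": 0,"y": 0,"z": 49,"rx": 0,"ry": 0,"rz": 0,"fingers": 0.26},
    {"x": 0,"y": 0,"z": 51,"rx": 0,"ry": 0,"rz": 0,"fingers": 0.26}
  ]
}}

```text
time_s: 2.6
tool_pos: [0.536, -0.0938, 0.0701]
tool_rot: [180.0, 0.1, 130.1]
force: [-0.5, 0.6, -0.1]
grip_width: 0.0322
grasp_force: 0.0
```

```bash
python3 - <<'E'
from h import *
c=grab('side')['image'][:,:,::-1]
cv2.imwrite('pics/z3.png',cv2.resize(c[150:250,290:410],None,fx=6,fy=6,interpolation=cv2.INTER_CUBIC))
o=sensors.get_obs();print(o['tool_pos'],o['force'],o['wrist_torque'])
E
```

```text
[ 0.53571161 -0.09383828  0.06977131] [-0.23496608 -0.48142627  0.43774857] [ 0.04269002 -0.1078498  -0.01243448]
```

View pics/z3.png

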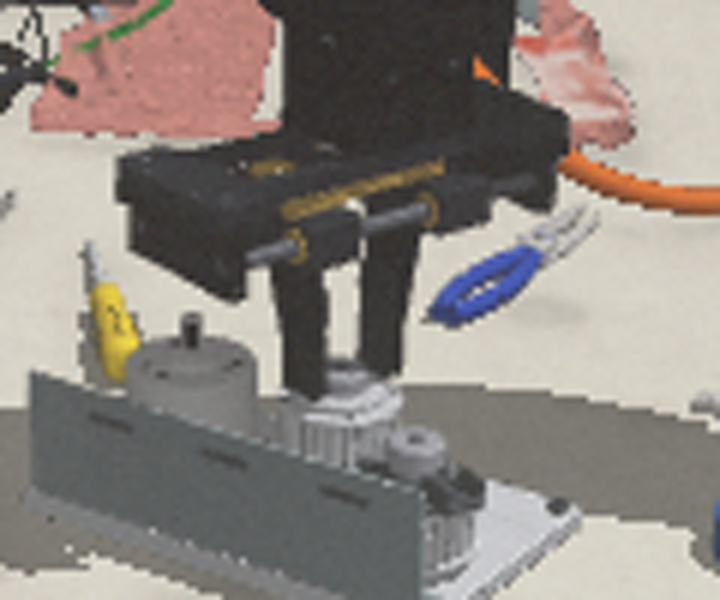

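The fingers straddle the stud head at (350,375) with no contact, and they're clear of the encoder. Pressing down.

Call:
{"fn": "drive_tool", "kwargs": {
  "moves": [
    {"x": 0,"y": 0,"z": 3,"rx": 0,"ry": 0,"rz": 0,"fingers": 0.26},
    {"x": 0,"y": 0,"z": 6,"rx": 0,"ry": 0,"rz": 0,"fingers": 0.26},
    {"x": 0,"y": 0,"z": 9,"rx": 0,"ry": 0,"rz": 0,"fingers": 0.26},
    {"x": 0,"y": 0,"z": 11,"rx": 0,"ry": 0,"rz": 0,"fingers": 0.26},
    {"x": 0,"y": 0,"z": 11,"rx": 0,"ry": 0,"rz": 0,"fingers": 0.26}
  ]
}}

```text
time_s: 3.28
tool_pos: [0.5359, -0.0939, 0.059]
tool_rot: [180.0, 0.1, 130.0]
force: [-0.5, -0.1, 3.8]
grip_width: 0.0321
grasp_force: 1.9
```

Call:
{"fn": "drive_tool", "kwargs": {
  "moves": [
    {"x": 0,"y": 0,"z": 1,"rx": 0,"ry": 0,"rz": 0,"fingers": 0.26},
    {"x": 0,"y": 0,"z": 2,"rx": 0,"ry": 0,"rz": 0,"fingers": 0.26},
    {"x": 0,"y": 0,"z": 2.5,"rx": 0,"ry": 0,"rz": 0,"fingers": 0.26},
    {"x": 0,"y": 0,"z": 2.5,"rx": 0,"ry": 0,"rz": 0,"fingers": 0.26}
  ]
}}

```text
time_s: 3.78
tool_pos: [0.536, -0.0939, 0.0583]
tool_rot: [-180.0, 0.1, 130.1]
force: [-6.0, 0.3, 17.1]
grip_width: 0.0319
grasp_force: 8.7
```

Call:
{"fn": "drive_tool", "kwargs": {
  "moves": [
    {"x": 0,"y": 0,"z": 1,"rx": 0,"ry": 0,"rz": 0,"fingers": 0.26},
    {"x": 0,"y": 0,"z": 1.5,"rx": 0,"ry": 0,"rz": 0,"fingers": 0.26},
    {"x": 0,"y": 0,"z": 1.5,"rx": 0,"ry": 0,"rz": 0,"fingers": 0.26}
  ]
}}

```text
time_s: 4.15
tool_pos: [0.5361, -0.0939, 0.0582]
tool_rot: [-179.9, 0.1, 130.1]
force: [-9.6, 1.4, 26.9]
grip_width: 0.0322
grasp_force: 13.4
```

Call:
{"fn": "drive_tool", "kwargs": {
  "moves": [
    {"x": 0,"y": 0,"z": -5,"rx": 0,"ry": 0,"rz": 0,"fingers": 0.26},
    {"x": 0,"y": 0,"z": -60,"rx": 0,"ry": 0,"rz": 0,"fingers": 0.26}
  ]
}}

```text
time_s: 4.4
tool_pos: [0.5321, -0.0933, 0.1113]
tool_rot: [-179.7, -0.4, 130.1]
force: [0.7, -0.1, 0.8]
grip_width: 0.0321
grasp_force: 0.0
```

```bash
cat >> h.py <<'E'
from scipy.spatial.transform import Rotation as Ro
def shift(X,yaw):
    o=sensors.get_obs(); R=Ro.from_euler('xyz',o['tool_rot'],degrees=True)
    G=Ro.from_euler('xyz',[180,0,yaw],degrees=True)
    print('t',round(o['time_s'],2),'tool',np.round(o['tool_pos'],4),np.round(o['tool_rot'],2),'F',np.round(o['force'],1))
    print('shift mm',(R.inv().apply(np.array(X)-o['tool_pos'])*1e3).round(1),'rotvec',(R.inv()*G).as_rotvec().round(3))
E
python3 - <<'E'
from h import *
c=load('top');g=cv2.cvtColor(c['image'],cv2.COLOR_RGB2GRAY)
z=cv2.resize(g[285:330,240:295],None,fx=8,fy=8,interpolation=cv2.INTER_CUBIC)
m=(z<100).astype(np.uint8)
k,l,st,ce=cv2.connectedComponentsWithStats(m);j=1+np.argmax(st[1:,4]);ys,xs=np.where(l==j)
P=np.array([onz(c,((x+.5)/8-.5+240,(y+.5)/8-.5+285),.0045)[:2] for x,y in zip(xs[::3],ys[::3])])
best=None
mu=P.mean(0)
# axis: direction of mirror symmetry (min asymmetry via third moment/width profile midline)
for a in (66,68,70,71,72,74,76,78):
    e=np.array([np.cos(np.radians(a)),np.sin(np.radians(a))]);n=np.array([-e[1],e[0]])
    s=(P-mu)@e;w=(P-mu)@n
    i=np.arange(s.min(),s.max(),.004)
    mid=[(w[(s>=q)&(s<q+.004)].min()+w[(s>=q)&(s<q+.004)].max())/2 for q in i if ((s>=q)&(s<q+.004)).any()]
    print(a,s.min().round(4),s.max().round(4),(np.array(mid)*1e3).round(1))
a=np.radians(71.4);e=np.array([np.cos(a),np.sin(a)])
org=mu+e*.0128; gp=org-e*.029; print('mu',mu,'org',org,'grip',gp)
shift([*gp,.08],71.4)
E
```

```text
66 -0.0244 0.0336 [ -1.8  -3.   -2.8  -1.6  -1.3   0.6   1.8   1.5   1.7   1.9   1.6   2.6
   2.9   2.9 -10.4]
68 -0.0242 0.0333 [ -1.9  -2.4  -2.1  -1.2  -0.5   0.9   1.    0.9   1.3   1.4   1.2   1.9
   1.7   2.  -11.9]
70 -0.0241 0.0329 [-1.1 -1.8 -1.6 -0.7 -0.2  1.   0.9  0.6  0.9  0.9  0.8  1.1  0.7  0.9
  1.3]
71 -0.0242 0.0326 [-0.9 -1.5 -1.4 -0.5 -0.1  1.1  0.8  0.3  0.7  0.7  0.7  0.7  0.3  0.4
  0.7]
72 -0.0243 0.0327 [-0.6 -1.2 -1.1 -0.3  0.2  1.2 -0.1  0.2  0.4  0.4  0.4  0.2 -0.4 -0.1
  0.7]
74 -0.0245 0.0332 [ 0.  -0.5 -0.6  0.1  1.2  1.3 -0.2 -0.4 -0.1 -0.2  0.3 -0.4 -1.3 -1.1
 -0.3]
76 -0.0247 0.0337 [ 0.7  0.1  0.1  0.5  1.4  1.3 -0.7 -0.6 -0.6 -0.7 -0.3 -1.1 -2.5 -2.1
 -0.6]
78 -0.0248 0.0341 [ 1.1  0.8  0.7  0.8  1.9  1.5 -1.6 -1.2 -1.1 -1.1 -0.8 -2.2 -3.5 -3.2
 10.7]
mu [0.41385732 0.15212943] org [0.41794    0.16426086] grip [0.40869018 0.13677558]
t 4.4 tool [ 0.5321 -0.0933  0.1113] [-179.75   -0.42  130.05] F [ 0.7 -0.1  0.8]
shift mm [255.3  53.8  32.9] rotvec [-0.008 -0.004  1.024]
```

Call:
{"fn": "drive_tool", "kwargs": {
  "moves": [
    {"x": 258.5,"y": 51,"z": 0,"rx": 0,"ry": 0,"rz": 1.012,"fingers": 0},
    {"x": 258.5,"y": 51,"z": 0,"rx": 0,"ry": 0,"rz": 1.012,"fingers": 0},
    {"x": 258.5,"y": 51,"z": 0,"rx": 0,"ry": 0,"rz": 1.012,"fingers": 0},
    {"x": 258.5,"y": 51,"z": 40,"rx": 0,"ry": 0,"rz": 1.012,"fingers": 0},
    {"x": 258.5,"y": 51,"z": 60,"rx": 0,"ry": 0,"rz": 1.012,"fingers": 0},
    {"x": 258.5,"y": 51,"z": 60,"rx": 0,"ry": 0,"rz": 1.012,"fingers": 0},
    {"x": 258.5,"y": 51,"z": 60,"rx": 0,"ry": 0,"rz": 1.012,"fingers": 0},
    {"x": 258.5,"y": 51,"z": 60,"rx": 0,"ry": 0,"rz": 1.012,"fingers": 0},
    {"x": 258.5,"y": 51,"z": 60,"rx": 0,"ry": 0,"rz": 1.012,"fingers": 0},
    {"x": 258.5,"y": 51,"z": 60,"rx": 0,"ry": 0,"rz": 1.012,"fingers": 0}
  ]
}}

```text
time_s: 5.65
tool_pos: [0.4085, 0.1366, 0.0547]
tool_rot: [180.0, -0.0, 72.1]
force: [0.4, 0.4, -0.1]
grip_width: 0.0435
grasp_force: 0.0
```

```bash
python3 - <<'E'
from h import *
c=grab('side')['image'][:,:,::-1]
cv2.imwrite('pics/z4.png',cv2.resize(c[215:335,340:460],None,fx=5,fy=5,interpolation=cv2.INTER_CUBIC))
shift([.409,.1375,.009],72)
E
```

```text
t 5.7 tool [0.4084 0.1367 0.0547] [179.98  -0.    72.06] F [-0.1 -0.2 -0.3]
shift mm [ 1.   0.3 45.7] rotvec [ 0.    -0.     0.001]
```

View pics/z4.png

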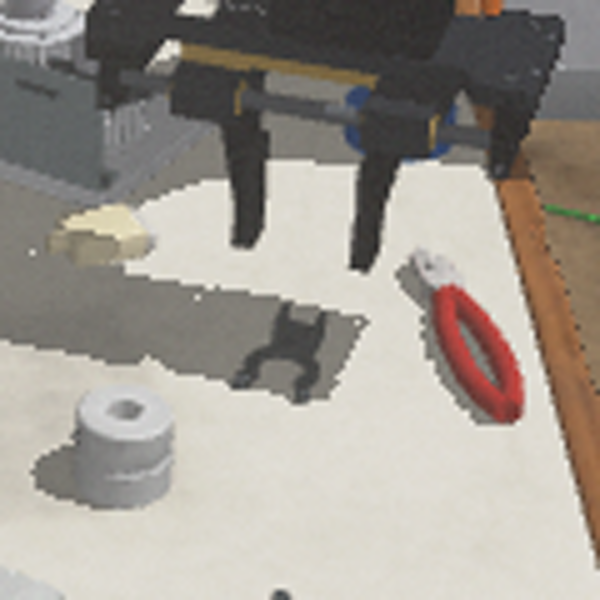

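The open fingers straddle the tab line above the mid clip (zoomed ~(285,340)), and the hood and pliers are clear. Going down to grasp.

Call:
{"fn": "drive_tool", "kwargs": {
  "moves": [
    {"x": 1,"y": 0,"z": 25,"rx": 0,"ry": 0,"rz": 0,"fingers": 0},
    {"x": 1,"y": 0,"z": 42,"rx": 0,"ry": 0,"rz": 0,"fingers": 0},
    {"x": 1,"y": 0,"z": 45.5,"rx": 0,"ry": 0,"rz": 0,"fingers": 0},
    {"x": 1,"y": 0,"z": 45.5,"rx": 0,"ry": 0,"rz": 0,"fingers": 0},
    {"x": 1,"y": 0,"z": 45.5,"rx": 0,"ry": 0,"rz": 0,"fingers": 1},
    {"x": 1,"y": 0,"z": 45.5,"rx": 0,"ry": 0,"rz": 0,"fingers": 1},
    {"x": 1,"y": 0,"z": 45.5,"rx": 0,"ry": 0,"rz": 0,"fingers": 1},
    {"x": 1,"y": 0,"z": 45.5,"rx": 0,"ry": 0,"rz": 0,"fingers": 1},
    {"x": 1,"y": 0,"z": 45.5,"rx": 0,"ry": 0,"rz": 0,"fingers": 1}
  ],
  "force": 40
}}

```text
time_s: 6.82
tool_pos: [0.4086, 0.1378, 0.0091]
tool_rot: [180.0, 0.0, 72.1]
force: [0.4, 0.3, 1.2]
grip_width: 0.0198
grasp_force: 40.0
```

Call:
{"fn": "drive_tool", "kwargs": {
  "moves": [
    {"x": 0,"y": 0,"z": -50,"rx": 0,"ry": 0,"rz": 0,"fingers": 1},
    {"x": 0,"y": 0,"z": -105,"rx": 0,"ry": 0,"rz": 0,"fingers": 1},
    {"x": -254,"y": 175,"z": -105,"rx": 0,"ry": 0,"rz": 0.236,"fingers": 1},
    {"x": -254,"y": 175,"z": -105,"rx": 0,"ry": 0,"rz": 0.236,"fingers": 1},
    {"x": -254,"y": 175,"z": -105,"rx": 0,"ry": 0,"rz": 0.236,"fingers": 1},
    {"x": -254,"y": 175,"z": -105,"rx": 0,"ry": 0,"rz": 0.236,"fingers": 1},
    {"x": -254,"y": 175,"z": -105,"rx": 0,"ry": 0,"rz": 0.236,"fingers": 1},
    {"x": -254,"y": 175,"z": -95,"rx": 0,"ry": 0,"rz": 0.236,"fingers": 1},
    {"x": -254,"y": 175,"z": -85,"rx": 0,"ry": 0,"rz": 0.236,"fingers": 1},
    {"x": -254,"y": 175,"z": -75,"rx": 0,"ry": 0,"rz": 0.236,"fingers": 1},
    {"x": -254,"y": 175,"z": -75,"rx": 0,"ry": 0,"rz": 0.236,"fingers": 1},
    {"x": -254,"y": 175,"z": -75,"rx": 0,"ry": 0,"rz": 0.236,"fingers": 1}
  ]
}}

```text
time_s: 8.32
tool_pos: [0.4969, -0.157, 0.0843]
tool_rot: [180.0, 0.0, 58.6]
force: [-0.3, 0.3, -0.3]
grip_width: 0.0194
grasp_force: 40.0
```

```bash
python3 - <<'E'
from h import *
c=grab('side')['image'][:,:,::-1]; t=grab('top')['image'][:,:,::-1]
a=cv2.resize(c[160:250,310:410],None,fx=5,fy=5,interpolation=cv2.INTER_CUBIC)[:,:400]
b=cv2.resize(t[205:295,320:400],None,fx=5,fy=5,interpolation=cv2.INTER_CUBIC)
cv2.imwrite('pics/z5.png',np.hstack([a,b]))
e=np.array([np.cos(np.radians(58.5)),np.sin(np.radians(58.5))])
shift([*(np.array([.5354,-.0946])-.074*e),.0608],58.5)
E
```

```text
t 8.43 tool [ 0.4971 -0.1574  0.0846] [179.94  -0.    58.58] F [-1.2 -0.1 -1.1]
shift mm [-0.4 -0.2 23.8] rotvec [ 0.001 -0.     0.001]
```

View pics/z5.png

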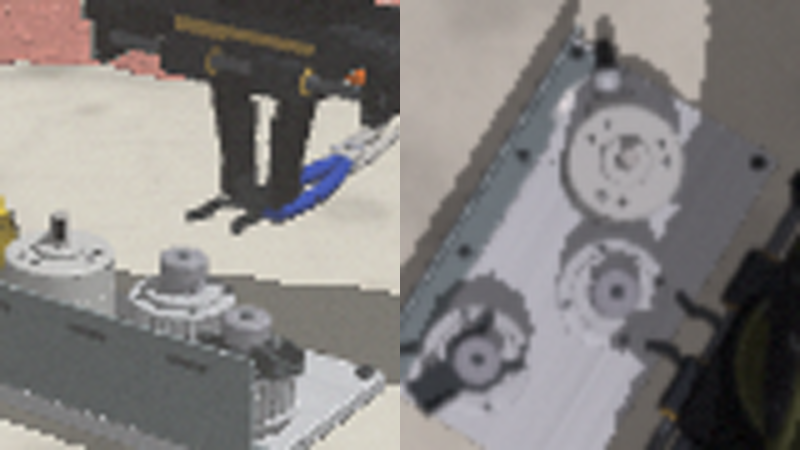

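Left panel: the clip is held level with its prongs at (195,215) and (245,225), and the idler is now home. Right panel: the prong tips are at (682,297) and (648,345), and the stud head is at (616,291). Next, check alignment.

```bash
python3 - <<'E'
from h import *
c=load('top');e=np.array([np.cos(np.radians(58.5)),np.sin(np.radians(58.5))]);n=np.array([-e[1],e[0]])
T=lambda x,y:((x+.5)/5-.5+320,(y+.5)/5-.5+205)
tcp=np.array([.497,-.1573])
h=onz(c,T(216,291),.068)[:2]
for p in((282,297),(248,345)):
    q=onz(c,T(*p),.079)[:2]; print('prong along/lat from tcp',((q-tcp)@e).round(4),((q-tcp)@n).round(4))
print('head',h,((h-tcp)@e).round(4),((h-tcp)@n).round(4))
E
```

```text
prong along/lat from tcp 0.0452 -0.0137
prong along/lat from tcp 0.0475 0.0156
head [ 0.53587782 -0.0941814 ] 0.0741 -0.0002
```

Call:
{"fn": "drive_tool", "kwargs": {
  "moves": [
    {"x": 0,"y": 0.5,"z": 12,"rx": 0,"ry": 0,"rz": 0,"fingers": 1},
    {"x": 0,"y": 0.5,"z": 24,"rx": 0,"ry": 0,"rz": 0,"fingers": 1},
    {"x": 0,"y": 0.5,"z": 24,"rx": 0,"ry": 0,"rz": 0,"fingers": 1},
    {"x": 10,"y": 0.5,"z": 24,"rx": 0,"ry": 0,"rz": 0,"fingers": 1},
    {"x": 18,"y": 0.5,"z": 24,"rx": 0,"ry": 0,"rz": 0,"fingers": 1},
    {"x": 22,"y": 0.5,"z": 24,"rx": 0,"ry": 0,"rz": 0,"fingers": 1},
    {"x": 22,"y": 0.5,"z": 24,"rx": 0,"ry": 0,"rz": 0,"fingers": 1}
  ]
}}

```text
time_s: 9.3
tool_pos: [0.509, -0.1386, 0.0602]
tool_rot: [180.0, -0.0, 58.6]
force: [0.5, 0.2, -0.5]
grip_width: 0.0197
grasp_force: 40.0
```

Call:
{"fn": "drive_tool", "kwargs": {
  "moves": [
    {"x": 3,"y": 0,"z": 0,"rx": 0,"ry": 0,"rz": 0,"fingers": 1},
    {"x": 6,"y": 0,"z": 0,"rx": 0,"ry": 0,"rz": 0,"fingers": 1},
    {"x": 6,"y": 0,"z": 0,"rx": 0,"ry": 0,"rz": 0,"fingers": 1}
  ]
}}

```text
time_s: 9.68
tool_pos: [0.5119, -0.1339, 0.0601]
tool_rot: [180.0, -0.0, 58.6]
force: [-0.6, 0.0, -0.0]
grip_width: 0.0194
grasp_force: 40.0
```

Call:
{"fn": "drive_tool", "kwargs": {
  "moves": [
    {"x": 2,"y": 0,"z": 0,"rx": 0,"ry": 0,"rz": 0,"fingers": 1},
    {"x": 4,"y": 0,"z": 0,"rx": 0,"ry": 0,"rz": 0,"fingers": 1},
    {"x": 6,"y": 0,"z": 0,"rx": 0,"ry": 0,"rz": 0,"fingers": 1},
    {"x": 6,"y": 0,"z": 0,"rx": 0,"ry": 0,"rz": 0,"fingers": 1}
  ]
}}

```text
time_s: 10.18
tool_pos: [0.514, -0.1305, 0.0598]
tool_rot: [-180.0, 0.1, 58.5]
force: [-2.0, -4.3, -0.6]
grip_width: 0.0193
grasp_force: 40.0
```

Call:
{"fn": "drive_tool", "kwargs": {
  "moves": [
    {"x": 1.5,"y": 0,"z": 0,"rx": 0,"ry": 0,"rz": 0,"fingers": 1},
    {"x": 3,"y": 0,"z": 0,"rx": 0,"ry": 0,"rz": 0,"fingers": 1},
    {"x": 3,"y": 0,"z": 0,"rx": 0,"ry": 0,"rz": 0,"fingers": 1}
  ]
}}

```text
time_s: 10.55
tool_pos: [0.5153, -0.1284, 0.0597]
tool_rot: [-180.0, 0.2, 58.5]
force: [-2.2, -4.7, -0.5]
grip_width: 0.0194
grasp_force: 40.0
```

Call:
{"fn": "drive_tool", "kwargs": {
  "moves": [
    {"x": 1.5,"y": 0,"z": 0,"rx": 0,"ry": 0,"rz": 0,"fingers": 1},
    {"x": 3,"y": 0,"z": 0,"rx": 0,"ry": 0,"rz": 0,"fingers": 1},
    {"x": 4,"y": 0,"z": 0,"rx": 0,"ry": 0,"rz": 0,"fingers": 1},
    {"x": 4,"y": 0,"z": 0,"rx": 0,"ry": 0,"rz": 0,"fingers": 1}
  ]
}}

```text
time_s: 11.05
tool_pos: [0.5192, -0.1221, 0.0602]
tool_rot: [180.0, -0.1, 58.6]
force: [0.4, -1.6, -0.7]
grip_width: 0.0194
grasp_force: 40.0
```

Call:
{"fn": "drive_tool", "kwargs": {
  "moves": [
    {"x": 1.5,"y": 0,"z": 0,"rx": 0,"ry": 0,"rz": 0,"fingers": 1},
    {"x": 3,"y": 0,"z": 0,"rx": 0,"ry": 0,"rz": 0,"fingers": 1},
    {"x": 3,"y": 0,"z": 0,"rx": 0,"ry": 0,"rz": 0,"fingers": 1}
  ]
}}

```text
time_s: 11.42
tool_pos: [0.5205, -0.1197, 0.0601]
tool_rot: [180.0, -0.0, 58.6]
force: [0.8, -0.0, 0.2]
grip_width: 0.0194
grasp_force: 40.0
```

Call:
{"fn": "drive_tool", "kwargs": {
  "moves": [
    {"x": 1,"y": 0,"z": 0,"rx": 0,"ry": 0,"rz": 0,"fingers": 1},
    {"x": 2,"y": 0,"z": 0,"rx": 0,"ry": 0,"rz": 0,"fingers": 1},
    {"x": 2,"y": 0,"z": 0,"rx": 0,"ry": 0,"rz": 0,"fingers": 1}
  ]
}}

```text
time_s: 11.8
tool_pos: [0.521, -0.1191, 0.06]
tool_rot: [-180.0, 0.0, 58.5]
force: [0.1, -1.0, 0.2]
grip_width: 0.0197
grasp_force: 40.0
```

Call:
{"fn": "drive_tool", "kwargs": {
  "moves": [
    {"x": 1,"y": 0,"z": 0,"rx": 0,"ry": 0,"rz": 0,"fingers": 1},
    {"x": 2,"y": 0,"z": 0,"rx": 0,"ry": 0,"rz": 0,"fingers": 1},
    {"x": 2,"y": 0,"z": 0,"rx": 0,"ry": 0,"rz": 0,"fingers": 1}
  ]
}}

```text
time_s: 12.18
tool_pos: [0.5211, -0.1189, 0.0599]
tool_rot: [-180.0, 0.2, 58.5]
force: [-3.1, -4.9, 1.0]
grip_width: 0.0197
grasp_force: 40.0
```

The clip came up against a stop right after the snap. I'll relax the push and release.

Call:
{"fn": "drive_tool", "kwargs": {
  "moves": [
    {"x": -2.5,"y": 0,"z": 0,"rx": 0,"ry": 0,"rz": 0,"fingers": 1},
    {"x": -2.5,"y": 0,"z": 0,"rx": 0,"ry": 0,"rz": 0,"fingers": 0.1},
    {"x": -2.5,"y": 0,"z": 0,"rx": 0,"ry": 0,"rz": 0,"fingers": 0.1},
    {"x": -2.5,"y": 0,"z": 0,"rx": 0,"ry": 0,"rz": 0,"fingers": 0.1},
    {"x": -2.5,"y": 0,"z": -10,"rx": 0,"ry": 0,"rz": 0,"fingers": 0.1},
    {"x": -2.5,"y": 0,"z": -60,"rx": 0,"ry": 0,"rz": 0,"fingers": 0.1},
    {"x": -100,"y": 0,"z": -100,"rx": 0,"ry": 0,"rz": 0,"fingers": 0.1},
    {"x": -100,"y": 0,"z": -100,"rx": 0,"ry": 0,"rz": 0,"fingers": 0.1},
    {"x": -100,"y": 0,"z": -100,"rx": 0,"ry": 0,"rz": 0,"fingers": 0.1},
    {"x": -100,"y": 0,"z": -100,"rx": 0,"ry": 0,"rz": 0,"fingers": 0.1}
  ]
}}

```text
time_s: 13.42
tool_pos: [0.4704, -0.2015, 0.1604]
tool_rot: [180.0, -0.0, 58.6]
force: [-0.3, -0.1, -0.5]
grip_width: 0.0395
grasp_force: 0.0
```

```bash
python3 - <<'E'
from h import *
c=grab('side')['image'][:,:,::-1]; t=grab('top')['image'][:,:,::-1]
a=cv2.resize(c[180:270,310:390],None,fx=5,fy=5,interpolation=cv2.INTER_CUBIC)
b=cv2.resize(t[205:295,320:400],None,fx=5,fy=5,interpolation=cv2.INTER_CUBIC)
cv2.imwrite('pics/z6.png',np.hstack([a,b]))
E
```

```text
(no output)
```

View pics/z6.png

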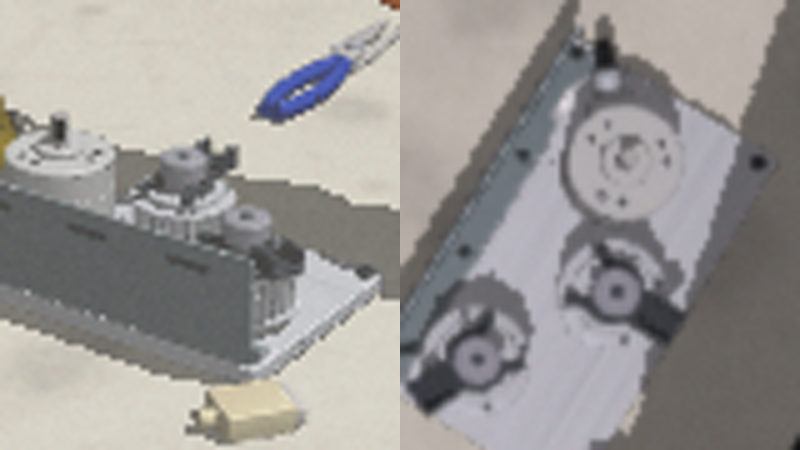

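The clip sits around the stud at (616,291), level and looking the same as the finished one, with its prongs around the neck. The arm is clear, so I'm handing in.

```bash
python3 -c "
from h import *
print(workorder.sign_off())"
```

```text
the job is handed in; nothing more can be done
None
```

The idler pulley is pressed fully home, the fitting clip is snapped into the stud's groove and released, and the job is handed in at about 13.5 s; the sign-off gave no verdict, but the last pictures show the clip seated level like its neighbour.

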